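Hold the brush clamp open at its mark

ROBOT

A 6-joint arm with a two-finger parallel gripper is mounted at the origin on the work surface. World frame = base frame: x ahead of the robot, y to its left, z up, the work surface at z = 0. Lengths are in m, angles in rad, forces in N, time in s.
With the tool pointing down it reaches from about 0.425 to 0.95 m from the base axis. Payload 3.5 kg.
Tool frame: the origin (TCP) lies on the centre line of the jaws, within the pads' length; the fingertips stand 11 mm ahead of it and the grasp point (between the pads) lies 8 mm behind it; y points along the fingers, x is the direction in which the jaws open and shut, and the axes are right-handed (so a half turn about y gives the same grasp; the last joint's range is limited). The gripper opens to 85 mm and grips with 20 to 120 N. Pads are 22 mm wide; open, the fingers measure 114 mm over their backs; the gripper's body (76 mm by 85 mm) begins 54 mm behind the grasp point. The pads swing forward as they close: fully open they stand 13 mm farther back than shut.
Start: joints at [-0.15, 0.286, 1.577, -0, 1.279, -0.15], TCP at [0.675, 0, 0.242] pointing down, gripper open.
Joint ranges: [-2.77, 2.77], [-0.9, 2.22], [0.21, 2.48], [-1.53, 4.67], [0.24, 2.81], [-2.84, 2.84]. Speed limits (rad/s): [2.79, 2.79, 3.14, 3.14, 3.14, 3.14].

INTERFACE

Orientations are given as a unit quaternion [x, y, z, w].
In Python, from plant import get_state, read_camera, sign_off gives the robot as it stands.
- The arm moves only by the shell command python3 -m inch 'ROWS' [FORCE]. ROWS is JSON, a list of rows, each an object of numbers: "ax", "ay", "az": the turn, a rotation vector about the tool's x, y, z in rad; "x", "y", "z": the shift along the tool's x, y, z in mm; "hand": the closure, from -1 (fully open) to 1 (shut). In form: [{"ax": .., "ay": .., "az": .., "x": .., "y": .., "z": .., "hand": ..}, ...]. A call has 1 to 5 rows; each row shifts and turns the commanded pose from where the row before left it, along the tool's axes as they then stand; what a row does not reach is not made up. A row lasts 1/12 s, in which the tool goes at most 41.7 mm and 7.16 degrees, less where a joint would pass 70% of its speed; a pose out of reach is approached as far as the arm can. A call with a gripper value outside its range is refused whole. The fingers move at their own pace and stop on an object; FORCE is the grip in N (left out, the last holds). Time passes only in rows, so rows that do not move let the fingers close. It gives the time, the measured TCP pose, the force and the opening at its end, in the units of the state.
- get_state(): the state, without advancing time (a new reading comes with each control period).
- read_camera(name): name is "scene" or "side" or "wrist"; returns a dict with "img" (480x640x3 uint8, red, green, blue), "fov_y" (degrees; the focal length in pixels is half the picture's height over the tangent of half this angle, whatever the lens; pixels are square), "cx", "cy" (the principal point, pixels), "T" (4x4, takes a point from camera to world coordinates); the wrist camera has in their place "T_tool_cam" (4x4, takes a point from camera to tool coordinates, whose origin is the TCP and whose axes are the tool frame's). Camera axes: x right, y down, z forward; pixel columns grow to the right and rows downward; lengths in m; the calibration is good to about 2 mm. A picture is of the moment at which its call begins: read the wrist's pose just before it. There is no depth.
- sign_off(): hands the job in, once; it reports no verdict.
The state is a dict: "time": time; "qpos": joint angles; "dq": joint speeds; "joint_efforts": joint torques, N m; "eef_pos": TCP position; "tcp_rot": TCP orientation; "contact_force": force on the tool from outside, world axes, zero at the start; "wrist_torque": the same for the moment, N m; "opening": opening from 0.0 (shut) to 1.0 (fully open).
Only numpy, scipy, OpenCV 4.12 (cv2) and the standard library are available. Lean on these libraries where they do the work, as an engineer would, in place of code of your own. Each camera call takes 0.05 s, during which the arm holds its last target. There are 200 camera calls.

TASK

Get the brush maker's clamp ready for a brush back: swing its latch lever, which stands out sideways, a quarter turn towards the clamp's front, all the way to the open stop where it lies along the slide, and leave it open. Then pull the spring-loaded carriage back by its bridge handle until its pointer is in line with the upright mark plate, and keep holding the handle there: the program finishes while the gripper still holds it against the spring. Leave the other things on the table where they are.

Things in the scene. Friction and masses are not known exactly. Their poses are not given: they have to be found in the camera images.
- clamp: clamp screwed to the table: wooden base 320 x 200 x 22 mm, two steel rails, fixed jaw (70 mm high) at its rear, sliding carriage with moving jaw, latch on its right (-y), mark plate on its left (+y). Origin on the table, on the slide's centre line, 190 mm behind the base's front edge; +x along the slide to the rear (roughly away from the robot), z up. The carriage is pulled along -x
- carriage (a joint): travel of the sliding carriage in m: 0 = home (jaws nearly shut), grows as it is pulled along the clamp's -x, stop at 0.085. A spring pulls it home: about 5 N at 0, 8.4 N at 0.03, 12.6 N at 0.065; let go, it slides back. While the latch is shut its tongue blocks the carriage after about 10 mm
- pull_bar (a point): middle of the carriage's handle: a bridge of 14 mm round steel bar along the clamp's y, posts 72 mm apart; axis 74 mm above the table, 33 mm free below it. Home: clamp x = -45, y = 0 mm. The moving jaw (70 mm high) is 88 mm behind it. Take it from above, one finger before and one behind. Moves with the carriage
- pointer (a point): tip of the carriage's steel pointer, a small flat wedge pointing to the clamp's left over the left rail, 37 mm above the table; at home at x = -20, y = 62 mm in the clamp's frame (25 mm behind the bar's axis). Moves with the carriage; axes as the clamp's
- mark_line (a point): the mark: inner edge of an upright aluminium plate 4 mm thick along the slide, 22 mm wide, from 22 to 52 mm above the table, fixed on the base beside the left rail, 2 mm sideways of the pointer's track. Its place along the slide differs each time, 28 to 65 mm nearer the front than the pointer's home. Axes as the clamp's: in line means the same x in the clamp's frame
- latch (a joint): angle of the latch lever in rad: 0 = shut (lever stands out along the clamp's -y), grows clockwise seen from above, towards the clamp's front, to the open stop at 1.57 (lever along the clamp's -x). Starts at 0 to 0.08. Stays where it is left; about 1 N at the knob moves it
- latch_knob (a point): the latch's upright round black knob, 20 mm in diameter, on the lever's end, 70 mm from the pivot; the knob reaches from 53 to 98 mm above the table, this point is on its axis at 78 mm height. The lever under it is 14 mm wide, its top at 53 mm
- latch_pivot (a point): the latch's upright hinge axis, at x = 0, y = -80 mm in the clamp's frame, at 49 mm height
- back_a: a loose oval wooden brush back, 100 x 46 x 22 mm, lying left of the clamp; bystander; origin under its centre
- back_b: a loose oval wooden brush back, 90 x 40 x 20 mm, lying right of the clamp, towards its rear; bystander; origin under its centre
- glue_jar: a closed jar, 54 mm across, 60 mm high, left of the clamp, towards its rear; bystander; origin under its centre
- awl: an awl with a screwdriver-like handle, lying to the right of the clamp; bystander
- mallet: a small hammer, lying to the right of the clamp; bystander
- brush: a finished brush, lying to the left of the clamp; bystander
- cup: an open clay cup, 70 mm across, 80 mm high, left of the clamp; bystander; origin under its centre

How it is judged:
By the outcome, as a careful person would: the job done as asked, in the order asked, and still so for the second after the job is handed in, while the arm keeps its last pose, push and grip.
It also fails if it takes over 48 s, if anything falls off the work surface, if the arm or the gripper's body presses on something with over 40 N, if the wrist force passes 120 N, or if a joint passes its speed limit or range.

## Working session

There is one attempt and no reset: what is moved stays moved. The work goes in short steps, Python scripts to look and compute and a shell command to move; the robot and the scene stay as the last step left them, time stands still between calls to the robot, and variables do not carry over. Pictures are saved under pics/ and viewed, about 8 in all and at most 12, crops included, and the job is handed in when it is done.

```bash
mkdir -p pics; ls; cat > h.py <<'E'
import numpy as np, cv2, json
from plant import get_state, read_camera
from scipy.spatial.transform import Rotation as R
def snap(name, fn=None):
    s=get_state(); c=read_camera(name); img=c["img"]
    f=img.shape[0]/2/np.tan(np.radians(c["fov_y"])/2)
    if "T" in c: T=np.array(c["T"])
    else:
        W=np.eye(4); W[:3,:3]=R.from_quat(s["tcp_rot"]).as_matrix(); W[:3,3]=s["eef_pos"]; T=W@np.array(c["T_tool_cam"])
    if fn: cv2.imwrite("pics/"+fn+".png", img[:,:,::-1]); np.savez("pics/"+fn+".npz",T=T,f=f,cx=c["cx"],cy=c["cy"],img=img)
    return fn
class V:
    def __init__(s,fn):
        d=np.load("pics/"+fn+".npz"); s.T=d["T"];s.f=float(d["f"]);s.cx=float(d["cx"]);s.cy=float(d["cy"]);s.img=d["img"]
    def ray(s,u,v):
        d=s.T[:3,:3]@np.array([(u-s.cx)/s.f,(v-s.cy)/s.f,1]); return s.T[:3,3],d/np.linalg.norm(d)
    def plane(s,u,v,z):
        o,d=s.ray(u,v); return o+d*(z-o[2])/d[2]
    def proj(s,p):
        q=np.linalg.inv(s.T)@np.append(p,1); return s.f*q[:2]/q[2]+[s.cx,s.cy]
def tri(*obs):
    A=np.zeros((3,3));b=np.zeros(3);L=[]
    for v,u,w in obs:
        o,d=v.ray(u,w);P=np.eye(3)-np.outer(d,d);A+=P;b+=P@o;L.append((o,d))
    x=np.linalg.solve(A,b); return x,[float(np.linalg.norm((np.eye(3)-np.outer(d,d))@(x-o)))for o,d in L]
E
python3 - <<'E'
from h import *
for n in("scene","side","wrist"):
    snap(n,n+"0"); v=V(n+"0"); print(n,v.f,v.cx,v.cy,v.T.round(3).tolist())
print(get_state())
E
```

```text
pics
scene 467.15950887734823 326.1864214410115 241.7767407053955 [[0.048, 0.639, -0.768, 1.435], [0.999, -0.027, 0.04, -0.063], [0.005, -0.769, -0.639, 0.782], [0.0, 0.0, 0.0, 1.0]]
side 481.3719650744668 315.4444869814962 238.38892930873112 [[0.988, -0.092, 0.122, 0.433], [-0.153, -0.632, 0.76, -0.962], [0.007, -0.769, -0.639, 0.874], [0.0, 0.0, 0.0, 1.0]]
wrist 428.8770487683914 323.9063702994738 240.8621408698222 [[1.0, 0.0, -0.002, 0.674], [-0.0, -0.953, -0.304, 0.076], [-0.002, 0.304, -0.953, 0.372], [0.0, 0.0, 0.0, 1.0]]
{'time': 0.15, 'qpos': array([-1.49994699e-01,  2.87004494e-01,  1.57783336e+00, -2.42622384e-05,
        1.27860195e+00, -1.50013566e-01]), 'dq': array([ 1.98449499e-03, -1.63115189e-03, -4.94673606e-03,  4.31816338e-04,
       -1.12189571e-03, -3.69660447e-05]), 'joint_efforts': array([ 7.91554030e-04, -4.06602967e+01, -2.93140125e+01, -8.94972595e-05,
        3.96185191e-03, -2.97825103e-06]), 'eef_pos': array([6.74511319e-01, 1.01425685e-04, 2.41240679e-01]), 'tcp_rot': array([-7.07017004e-01,  6.37809266e-04,  6.56106756e-04,  7.07195955e-01]), 'contact_force': array([1.12954852, 0.55109214, 0.11100132]), 'wrist_torque': array([-0.04072554,  0.01710607, -0.00635604]), 'opening': 0.9976671424059507}
```

View pics/scene0.png

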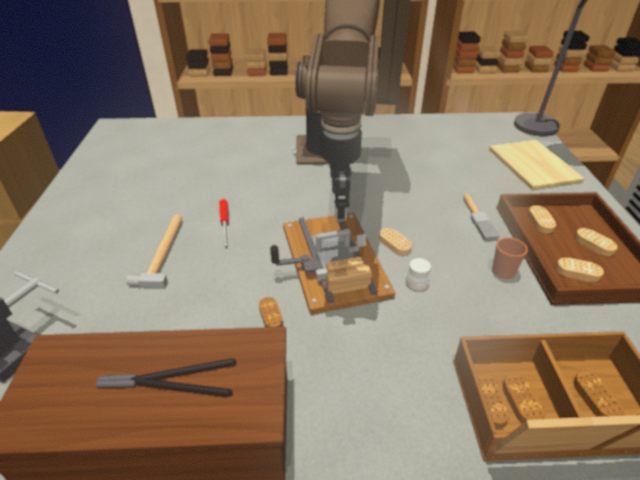

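View pics/wrist0.png

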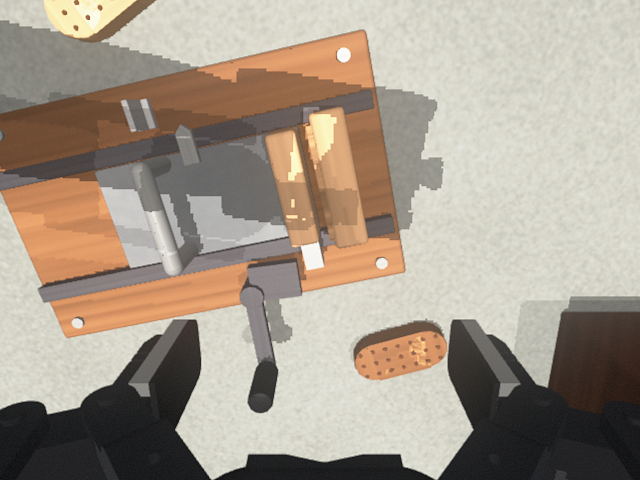

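View pics/side0.png

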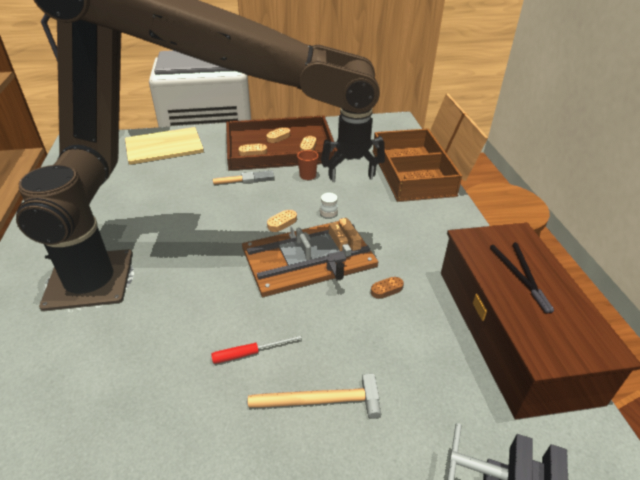

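The wrist view shows the clamp turned about +11°. Its base corners are at (67,337), (405,271) and (365,30), with the knob top at (260,403), pivot (252,294), bar (145,170)–(173,268), pointer tip (183,127) and mark plate at about (140,115). In the side view the knob is at (340,255). I'll measure these.

```bash
python3 - <<'E'
from h import *
w=V("wrist0");s=V("side0");c=V("scene0")
P=lambda u,v,z:w.plane(u,v,z)
a,b,d=P(67,337,.022),P(405,271,.022),P(365,30,.022)
print("corners",a,b,d,np.linalg.norm(b-a),np.linalg.norm(d-b))
e=(b-a)[:2]/np.linalg.norm((b-a)[:2]); yaw=np.arctan2(e[1],e[0]); n=np.array([-e[1],e[0]])
o=(a[:2]+190e-3*e+100e-3*n+ b[:2]-130e-3*e+100e-3*n+d[:2]-130e-3*e-100e-3*n)/3
print("yaw",yaw,"origin",o)
cl=lambda p:np.array([(p[:2]-o)@e,(p[:2]-o)@n])*1e3
for nm,u,v,z in[("knobtop",260,403,.098),("pivot",252,294,.056),("bar1",145,170,.078),("bar2",173,268,.078),("ptr",183,127,.037)]:
    print(nm,P(u,v,z).round(4),cl(P(u,v,z)).round(1))
def W(x,y,z): return np.append(o+e*x+n*y,z)
for nm,p in[("knob",W(0,-.15,.098)),("bar",W(-.045,0,.074))]:
    print(nm,p,w.proj(p),s.proj(p),c.proj(p))
vis=np.hstack([cv2.resize(s.img[215:305,240:380],None,fx=4,fy=4,interpolation=2)[:400],])
cv2.imwrite("pics/c1.png",np.vstack([cv2.resize(vis,(560,360)),cv2.resize(w.img[80:200,100:287],(560,359),interpolation=2)])[:,:,::-1][:600*2])
E
python3 -c "
import cv2;a=cv2.imread('pics/c1.png');a=cv2.resize(a,None,fx=.83,fy=.83);print(a.shape);cv2.imwrite('pics/c2.png',a)"
```

```text
corners [ 0.4356472  -0.12904946  0.022     ] [ 0.74384512 -0.06343811  0.022     ] [0.70328858 0.12801932 0.022     ] 0.3151044425705448 0.1957058600039992
yaw 0.20975570708141325 origin [0.59783103 0.00625482]
knobtop [ 0.6243 -0.1413  0.098 ] [  -4.9 -149.8]
pivot [ 0.615  -0.0699  0.056 ] [  1. -78.]
bar1 [0.5507 0.0329 0.078 ] [-40.6  35.9]
bar2 [ 0.5621 -0.0389  0.078 ] [-44.3 -36.7]
ptr [0.5664 0.0593 0.037 ] [-19.7  58.4]
knob [ 0.62906417 -0.14045745  0.098     ] [266.24659072 402.08740375] [341.81336774 263.42065064] [273.08917356 247.52445536]
bar [ 0.55381734 -0.00311512  0.074     ] [157.98098885 219.45389767] [302.84616532 237.65392333] [331.8825144  233.37125239]
(597, 465, 3)
```

View pics/c2.png

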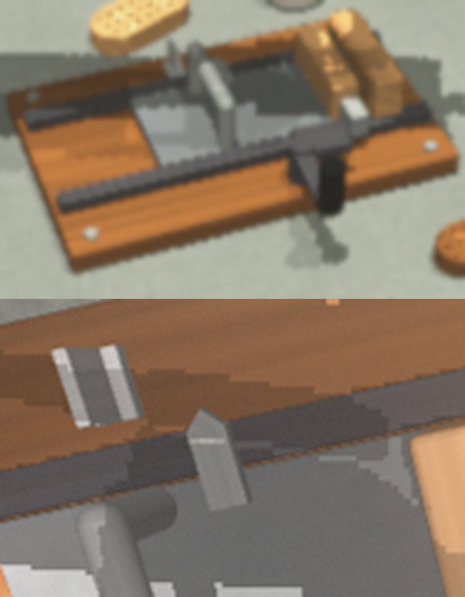

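The crops show the mark plate's top edge as a thin light strip, from crop (55–68,350) to (75–88,425), with its rear face to the right. The knob top in the side view is at about (339,260).

```bash
python3 - <<'E'
from h import *
w=V("wrist0");s=V("side0");c=V("scene0")
print("knob tri",tri((w,260,403),(s,339,260)),tri((w,260,403),(s,339,260),(c,274,248)))
print("bar tri",tri((w,158,220),(s,304.8,239.5)))
o=np.array([.5978,.0063]);y=.21;e=np.array([np.cos(y),np.sin(y)]);n=np.array([-e[1],e[0]])
k=2.486
for nm,cx,cy,z in[("topL o",55,350,.052),("topR o",68,350,.052),("topL i",75,425,.052),("topR i",88,425,.052),("bot o",125,345,.022),("bot i",142,415,.022),("ptr",205,410,.037)]:
    p=w.plane(100+cx/k,80+(cy-299)/k,z);print(nm,p.round(4),((p[:2]-o)@e*1e3).round(1),((p[:2]-o)@n*1e3).round(1))
E
```

```text
knob tri (array([ 0.62426906, -0.13544889,  0.10500918]), [0.0012915054208372924, 0.0012915054208373028]) (array([ 0.6259504 , -0.13670814,  0.10083397]), [0.0020687409661329643, 0.004872678587297853, 0.005590025233594831])
bar tri (array([ 0.5556397 , -0.00526157,  0.0706972 ]), [0.0031601955855076734, 0.00316019558550787])
topL o [0.5298 0.0782 0.052 ] -51.5 84.5
topR o [0.5335 0.0782 0.052 ] -47.9 83.7
topL i [0.5326 0.0575 0.052 ] -53.1 63.6
topR i [0.5364 0.0575 0.052 ] -49.4 62.8
bot o [0.5383 0.0799 0.022 ] -42.8 84.4
bot i [0.5412 0.0588 0.022 ] -44.5 63.2
ptr [0.5661 0.061  0.037 ] -19.6 60.1
```

```bash
python3 -m inch '[{"ay":-0.105,"x":-24,"z":-30},{"ay":-0.105,"x":-20,"z":-33},{"x":-12,"z":-36},{"x":0,"z":-30},{"y":20}]'; python3 - <<'E'
from h import *
snap("wrist","w1");s=get_state();print(s["eef_pos"],R.from_quat(s["tcp_rot"]).as_matrix().round(3).tolist())
E
```

```text
[6.74614502e-01 7.86747691e-05 2.41464466e-01] [[1.0, -0.001, -0.0], [0.0, 0.0, 1.0], [-0.001, -1.0, 0.0]]validation failed for argument at $[0]...
```

View pics/w1.png

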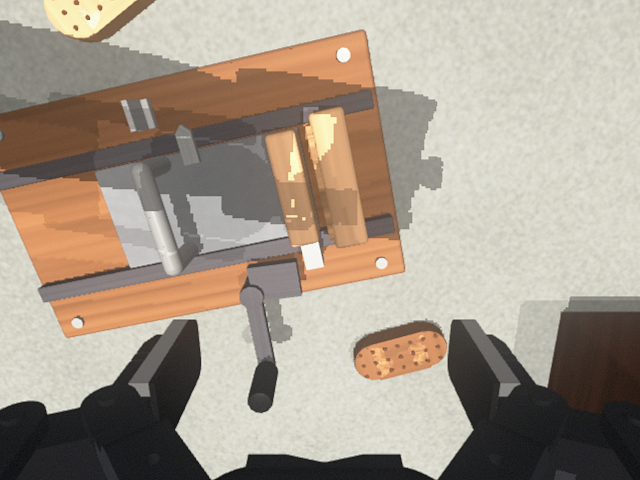

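The arm hasn't moved because that call was refused: each row needs all its keys. The picture is the same as the first wrist view.

```bash
python3 -m inch '[{"ax":0,"ay":-0.105,"az":0,"x":-24,"y":0,"z":-30,"hand":-1},{"ax":0,"ay":-0.105,"az":0,"x":-27,"y":0,"z":-28,"hand":-1},{"ax":0,"ay":0,"az":0,"x":-22,"y":0,"z":-25,"hand":-1},{"ax":0,"ay":0,"az":0,"x":-10,"y":20,"z":-20,"hand":-1},{"ax":0,"ay":0,"az":0,"x":0,"y":0,"z":0,"hand":-1}]' 25; python3 - <<'E'
from h import *
snap("wrist","w2");s=get_state();print(s["eef_pos"],R.from_quat(s["tcp_rot"]).as_matrix().round(3).tolist())
E
```

```text
time: 0.62
eef_pos: [0.6023, -0.1144, 0.2191]
tcp_rot: [-0.703, -0.071, 0.074, 0.704]
contact_force: [-0.8, 0.7, -1.4]
opening: 0.999
[ 0.60329037 -0.11266545  0.2199871 ] [[0.979, -0.004, -0.205], [0.205, 0.002, 0.979], [-0.004, -1.0, 0.002]]
```

View pics/w2.png

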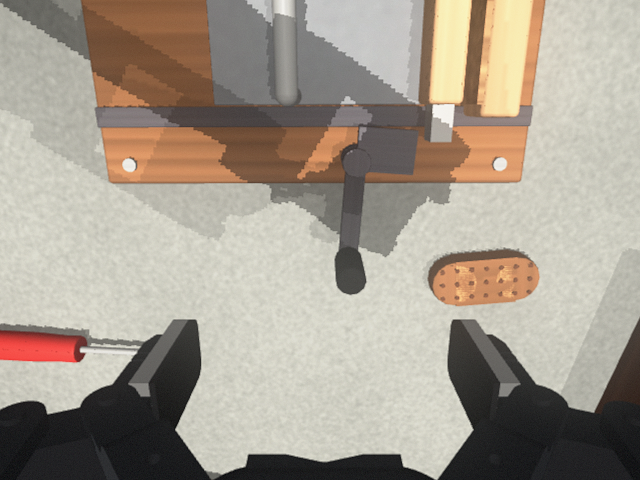

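The jaws now line up with the clamp. The knob top is at about (350,280), the pivot at (357,160), and base corners at (110,184) and (522,182).

```bash
python3 - <<'E'
from h import *
w=V("wrist0");w2=V("w2");s=V("side0")
k,r=tri((w,260,403),(w2,350,280));print("knob top",k,r,w2.plane(350,280,.098))
print("pivot",w2.plane(357,160,.056), "bar end",w2.plane(289,97,.074))
a,b=w2.plane(110,184,.022),w2.plane(522,182,.022);print(a,b,np.linalg.norm(b-a),np.arctan2(*(b-a)[1::-1]))
st=get_state();M=R.from_quat(st["tcp_rot"]).as_matrix()
print("to knob, tool mm",M.T@(np.append(w2.plane(350,280,.098)[:2],.078)-st["eef_pos"])*1e3, M.T@(k-st["eef_pos"])*1e3)
E
```

```text
knob top [ 0.62343991 -0.14247547  0.09579319] [0.0006506516213491128, 0.0006506516213491856] [ 0.62261579 -0.14111369  0.098     ]
pivot [ 0.6138208 -0.0711763  0.056    ] bar end [ 0.5628681  -0.04071437  0.074     ]
[ 0.4346997  -0.13163987  0.022     ] [ 0.74465717 -0.06509286  0.022     ] 0.31702071479084903 0.2114867583364045
to knob, tool mm [ 13.62075293 141.85939295 -32.14809098] [ 14.08000572 124.06076666 -33.60727681]
```

```bash
python3 -m inch '[{"ax":0,"ay":0,"az":0,"x":7,"y":10,"z":-16,"hand":-1},{"ax":0,"ay":0,"az":0,"x":7,"y":30,"z":-16.5,"hand":-1},{"ax":0,"ay":0,"az":0,"x":0,"y":35,"z":0,"hand":-0.4},{"ax":0,"ay":0,"az":0,"x":0,"y":35,"z":0,"hand":-0.3},{"ax":0,"ay":0,"az":0,"x":0,"y":31,"z":0,"hand":-0.2}]' 25
python3 -m inch '[{"ax":0,"ay":0,"az":0,"x":0,"y":0,"z":0,"hand":0},{"ax":0,"ay":0,"az":0,"x":0,"y":0,"z":0,"hand":0.2}]'
python3 - <<'E'
from h import *
snap("wrist","w3")
E
```

```text
time: 1.08
eef_pos: [0.6261, -0.1392, 0.0797]
tcp_rot: [-0.703, -0.074, 0.074, 0.703]
contact_force: [-0.1, 0.2, 0.2]
opening: 0.611
time: 1.25
eef_pos: [0.6248, -0.1387, 0.0796]
tcp_rot: [-0.702, -0.073, 0.076, 0.704]
contact_force: [0.5, -0.1, -0.1]
opening: 0.404
```

View pics/w3.png

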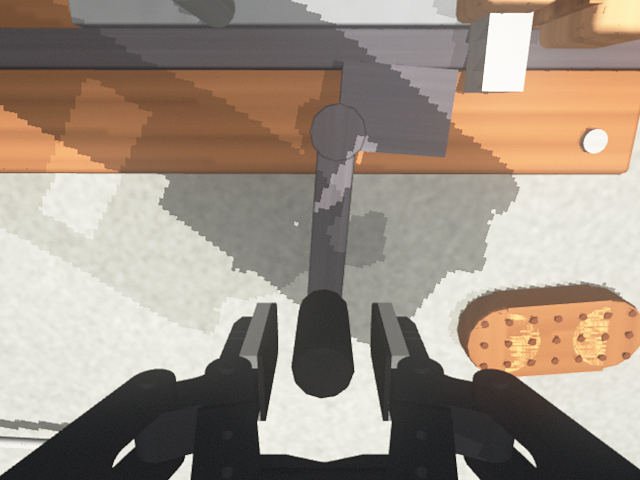

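The knob stands between the pads, at about (323,340). I'll close on it and swing it.

```bash
python3 -m inch '[{"ax":0,"ay":0,"az":0,"x":0,"y":0,"z":0,"hand":1},{"ax":0,"ay":0,"az":0,"x":0,"y":0,"z":0,"hand":1},{"ax":0,"ay":0,"az":0,"x":0,"y":0,"z":0,"hand":1},{"ax":0,"ay":0,"az":0,"x":0,"y":0,"z":0,"hand":1}]' 25
python3 -m inch '[{"ax":0,"ay":0,"az":0,"x":-12,"y":0,"z":1.8,"hand":1},{"ax":0,"ay":0,"az":0,"x":-11.6,"y":0,"z":3.9,"hand":1},{"ax":0,"ay":0,"az":0,"x":-10.7,"y":0,"z":5.8,"hand":1},{"ax":0,"ay":0,"az":0,"x":-9.6,"y":0,"z":7.6,"hand":1}]'
python3 -m inch '[{"ax":0,"ay":0,"az":0,"x":-8.1,"y":0,"z":9.2,"hand":1},{"ax":0,"ay":0,"az":0,"x":-6.3,"y":0,"z":10.4,"hand":1},{"ax":0,"ay":0,"az":0,"x":-4.5,"y":0,"z":11.3,"hand":1},{"ax":0,"ay":0,"az":0,"x":-2.5,"y":0,"z":12,"hand":1},{"ax":0,"ay":0,"az":0,"x":-0.3,"y":0,"z":9,"hand":1}]'
python3 - <<'E'
from h import *
s=get_state();M=R.from_quat(s["tcp_rot"]).as_matrix()
print(M.T@s["contact_force"],s["eef_pos"],M.T@(s["eef_pos"]-np.array([.6138,-.0712,.078]))*1e3)
E
```

```text
time: 1.63
eef_pos: [0.6277, -0.1407, 0.0847]
tcp_rot: [0.704, 0.076, -0.072, -0.702]
contact_force: [0.8, 0.8, 6.1]
opening: 0.222
time: 1.97
eef_pos: [0.5816, -0.1333, 0.0847]
tcp_rot: [0.705, 0.077, -0.07, -0.701]
contact_force: [7.2, -3.7, 3.8]
opening: 0.223
time: 2.38
eef_pos: [0.5471, -0.0863, 0.0844]
tcp_rot: [0.705, 0.075, -0.074, -0.701]
contact_force: [-5.6, -7.9, 9.4]
opening: 0.225
[-7.11963193 -9.34983867 -6.56749002] [ 0.5471312  -0.08630908  0.08437427] [-68.35084909  -6.40229484  -0.90403414]
```

```bash
python3 -m inch '[{"ax":0,"ay":0,"az":0,"x":0.5,"y":-2,"z":3,"hand":1},{"ax":0,"ay":0,"az":0,"x":0.5,"y":-2,"z":3,"hand":1},{"ax":0,"ay":0,"az":0,"x":0.5,"y":0,"z":3,"hand":1},{"ax":0,"ay":0,"az":0,"x":0,"y":0,"z":0,"hand":1}]'
python3 - <<'E'
from h import *
s=get_state();M=R.from_quat(s["tcp_rot"]).as_matrix()
print(M.T@s["contact_force"],s["eef_pos"],M.T@(s["eef_pos"]-np.array([.6138,-.0712,.078]))*1e3)
snap("wrist","w4")
E
```

```text
time: 2.72
eef_pos: [0.5453, -0.0783, 0.0848]
tcp_rot: [0.706, 0.074, -0.076, -0.701]
contact_force: [-2.4, -13.3, -2.8]
opening: 0.228
[ -5.18444467   2.86532571 -12.42110214] [ 0.54526921 -0.07832724  0.08484612] [-68.51411013  -6.65578756   7.46010943]
```

```bash
python3 -m inch '[{"ax":0,"ay":0,"az":0,"x":0,"y":0,"z":-2,"hand":0},{"ax":0,"ay":0,"az":0,"x":0,"y":0,"z":0,"hand":0},{"ax":0,"ay":0,"az":0,"x":0,"y":-10,"z":0,"hand":0},{"ax":0,"ay":0,"az":0,"x":0,"y":-35,"z":0,"hand":0},{"ax":0,"ay":0,"az":0,"x":0,"y":-35,"z":0,"hand":-0.5}]'
python3 -m inch '[{"ax":0,"ay":0,"az":0,"x":10,"y":-20,"z":15,"hand":-0.5},{"ax":0,"ay":0,"az":0,"x":10,"y":-20,"z":15,"hand":-0.5},{"ax":0,"ay":0,"az":0,"x":0,"y":0,"z":0,"hand":-0.5},{"ax":0,"ay":0,"az":0,"x":0,"y":0,"z":0,"hand":-0.5}]'
python3 - <<'E'
from h import *
snap("wrist","w5");s=get_state();print(s["eef_pos"],s["contact_force"])
E
```

```text
time: 3.18
eef_pos: [0.5454, -0.0761, 0.1649]
tcp_rot: [-0.702, -0.073, 0.076, 0.704]
contact_force: [0.9, -0.2, 0.2]
opening: 0.628
time: 3.52
eef_pos: [0.5611, -0.0429, 0.2077]
tcp_rot: [0.704, 0.076, -0.073, -0.703]
contact_force: [0.7, -0.4, -0.8]
opening: 0.751
[ 0.55989188 -0.04328326  0.20568721] [-0.39333774 -0.50931567 -0.74329636]
```

View pics/w5.png

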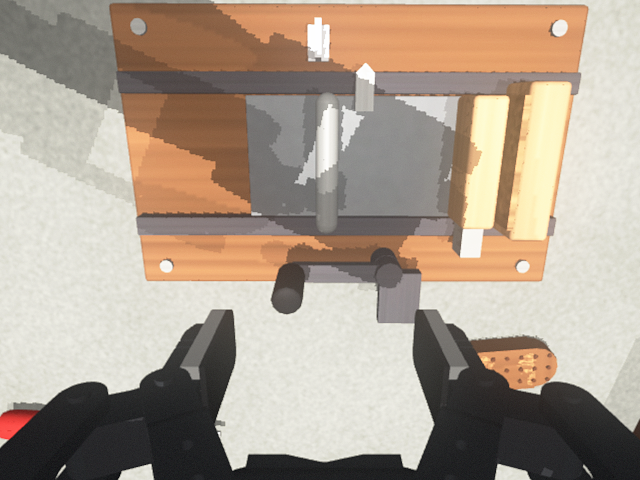

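The lever now lies along the slide: knob top (286,298), pivot (386,262). The bar runs from (328,100) to (327,225), the pointer tip is at (365,64), and the mark plate is around (318,38).

```bash
python3 - <<'E'
from h import *
w=V("w5")
a,b,c,d=[w.plane(u,v,.022) for u,v in((147,280),(543,280),(587,6),(111,4))]
e=((b-a)+(c-d))[:2];e/=np.linalg.norm(e);n=np.array([-e[1],e[0]]);print("yaw",np.arctan2(e[1],e[0]),np.linalg.norm(b-a),np.linalg.norm(c-d),np.linalg.norm(c-b))
o=((a+d)[:2]/2+.19*e+(b+c)[:2]/2-.13*e)/2;print("o",o)
st=get_state();M=R.from_quat(st["tcp_rot"]).as_matrix()
for nm,u,v,z in[("knob",286,298,.098),("pivot",386,256,.056),("bar",327.5,162,.078),("ptr",365,64,.037),("mark",318,61,.052)]:
    p=w.plane(u,v,z);q=p[:2]-o;print(nm,p.round(4),(q@e*1e3).round(1),(q@n*1e3).round(1),"tool",(M.T@(p-st["eef_pos"])*1e3).round(1))
cv2.imwrite("pics/c3.png",cv2.resize(w.img[5:125,280:400],(600,600),interpolation=cv2.INTER_NEAREST)[:,:,::-1])
E
```

```text
yaw 0.20976000043214124 0.3161466277353307 0.31352575396682514 0.19574094399466863
o [0.5978735  0.00558094]
knob [ 0.5451 -0.0851  0.098 ] -70.5 -77.7 tool [-23.3 107.7 -37.7]
pivot [ 0.608  -0.0591  0.056 ] -3.6 -65.3 tool [ 43.6 149.7 -25.5]
bar [ 0.5532 -0.0012  0.078 ] -45.1 2.7 tool [  2.2 127.7  42.6]
ptr [0.5652 0.0607 0.037 ] -20.5 60.8 tool [ 26.9 168.7 100.6]
mark [0.5353 0.0548 0.052 ] -51.0 61.2 tool [ -3.6 153.7 101.1]
```

View pics/c3.png

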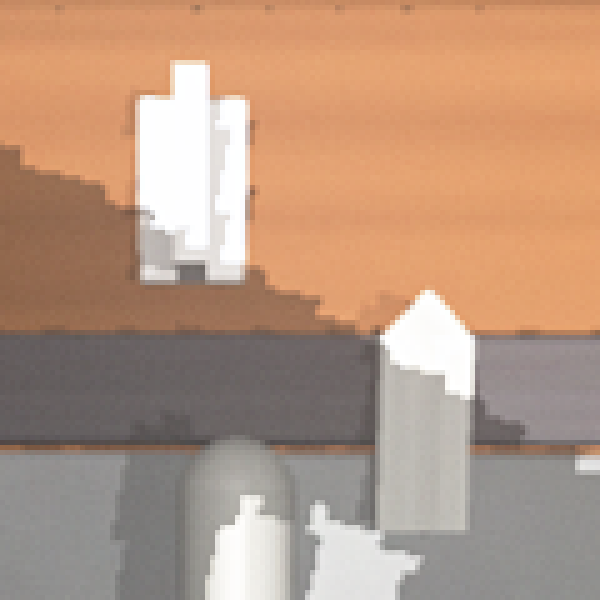

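The plate's top face is centred at full-image column ≈318.2, the same as its foot, and the pointer tip is at ≈365.6. The pull comes to about 31 mm. The knob measures (-70.5,-77.7) in the clamp's frame, so the latch is open. Next I'll go to the bar.

```bash
python3 -m inch '[{"ax":0,"ay":0,"az":0,"x":1,"y":10,"z":20,"hand":-0.5},{"ax":0,"ay":0,"az":0,"x":1,"y":20,"z":20,"hand":-0.5},{"ax":0,"ay":0,"az":0,"x":0,"y":35,"z":0,"hand":-0.5},{"ax":0,"ay":0,"az":0,"x":0,"y":35,"z":0,"hand":-0.4},{"ax":0,"ay":0,"az":0,"x":0,"y":32,"z":0,"hand":-0.3}]' 40
python3 -m inch '[{"ax":0,"ay":0,"az":0,"x":0,"y":0,"z":0,"hand":0},{"ax":0,"ay":0,"az":0,"x":0,"y":0,"z":0,"hand":0.2},{"ax":0,"ay":0,"az":0,"x":0,"y":0,"z":0,"hand":0.2}]'
python3 - <<'E'
from h import *
snap("wrist","w6")
E
```

```text
time: 3.98
eef_pos: [0.5515, -0.004, 0.07]
tcp_rot: [-0.703, -0.073, 0.075, 0.704]
contact_force: [0.3, 0.5, -0.8]
opening: 0.649
time: 4.23
eef_pos: [0.5541, -0.0047, 0.0741]
tcp_rot: [0.703, 0.074, -0.074, -0.703]
contact_force: [-0.0, 1.5, 0.4]
opening: 0.401
```

View pics/w6.png

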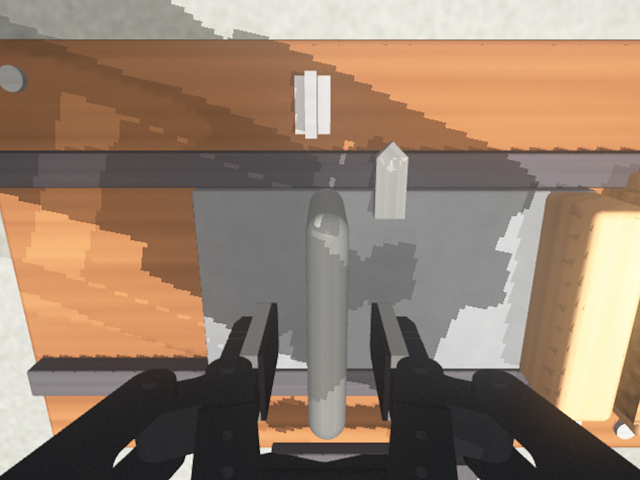

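The bar is between the pads, with the pointer tip at (391,142) and the plate's top centre at (311,136). I'll close and measure the travel again.

```bash
python3 -m inch '[{"ax":0,"ay":0,"az":0,"x":0,"y":0,"z":0,"hand":1},{"ax":0,"ay":0,"az":0,"x":0,"y":0,"z":0,"hand":1},{"ax":0,"ay":0,"az":0,"x":0,"y":0,"z":0,"hand":1},{"ax":0,"ay":0,"az":0,"x":0,"y":0,"z":0,"hand":1},{"ax":0,"ay":0,"az":0,"x":0,"y":0,"z":0,"hand":1}]' 50
python3 - <<'E'
from h import *
snap("wrist","w7");w=V("w6");print(get_state()["contact_force"])
M=w.T[:3,:3]
y=.2105;e=np.array([np.cos(y),np.sin(y)]);n=np.array([-e[1],e[0]]);o=np.array([.5978,.0058])
for nm,u,v,z in[("ptr",391,142,.037),("mark top",311,137,.052),("mark foot",312.5,134,.025)]:
    p=w.plane(u,v,z);print(nm,p.round(4),((p[:2]-o)@e*1e3).round(1),((p[:2]-o)@n*1e3).round(1))
# columns of mark rows
for r in(90,100,115,125,132,136): print(r,w.img[r,290:336].mean(1).astype(int).tolist())
E
```

```text
time: 4.7
eef_pos: [0.5551, -0.0047, 0.0759]
tcp_rot: [0.704, 0.075, -0.073, -0.703]
contact_force: [-1.4, -1.9, 6.6]
opening: 0.141
[-1.03775192 -0.19930675  7.48255288]
ptr [0.5648 0.0611 0.037 ] -20.8 60.9
mark top [0.5346 0.0577 0.052 ] -50.9 63.9
mark foot [0.5346 0.0569 0.025 ] -51.1 63.2
90 [114, 115, 113, 97, 169, 226, 208, 183, 185, 186, 183, 186, 182, 179, 194, 223, 227, 227, 228, 228, 227, 228, 228, 227, 229, 231, 187, 179, 223, 231, 230, 231, 229, 231, 232, 233, 233, 231, 231, 233, 178, 111, 116, 116, 117, 116]
100 [115, 116, 105, 94, 123, 174, 188, 186, 185, 182, 182, 183, 182, 179, 197, 223, 231, 230, 230, 231, 230, 230, 230, 230, 231, 235, 189, 179, 224, 228, 228, 230, 231, 231, 231, 231, 232, 232, 230, 233, 178, 113, 114, 117, 117, 120]
115 [110, 108, 109, 106, 115, 206, 236, 208, 182, 182, 183, 183, 181, 179, 186, 219, 230, 228, 229, 227, 228, 228, 227, 228, 229, 232, 186, 177, 221, 229, 227, 228, 229, 229, 230, 231, 231, 230, 229, 232, 176, 105, 114, 112, 111, 112]
125 [109, 109, 100, 92, 90, 156, 188, 183, 184, 182, 182, 181, 180, 177, 183, 217, 227, 226, 227, 226, 227, 226, 226, 225, 226, 229, 197, 165, 210, 230, 228, 228, 228, 229, 231, 229, 231, 230, 231, 219, 156, 110, 114, 115, 114, 115]
132 [107, 107, 104, 103, 98, 201, 234, 228, 228, 228, 228, 228, 227, 227, 225, 225, 225, 226, 225, 226, 225, 226, 227, 224, 227, 228, 201, 165, 211, 232, 230, 231, 231, 232, 231, 232, 234, 232, 233, 217, 157, 110, 114, 113, 113, 112]
136 [105, 108, 108, 108, 108, 108, 105, 109, 110, 108, 108, 107, 108, 106, 102, 199, 231, 228, 227, 227, 227, 227, 227, 227, 227, 232, 202, 138, 108, 111, 111, 110, 109, 109, 110, 113, 111, 110, 110, 111, 114, 114, 112, 114, 113, 113]
```

```bash
python3 -m inch '[{"ax":0,"ay":0,"az":0,"x":-7,"y":0,"z":0,"hand":1},{"ax":0,"ay":0,"az":0,"x":-8,"y":0,"z":0,"hand":1},{"ax":0,"ay":0,"az":0,"x":-8,"y":0,"z":0,"hand":1},{"ax":0,"ay":0,"az":0,"x":-5,"y":0,"z":0,"hand":1},{"ax":0,"ay":0,"az":0,"x":0,"y":0,"z":0,"hand":1}]'
python3 -m inch '[{"ax":0,"ay":0,"az":0,"x":0,"y":0,"z":0,"hand":1},{"ax":0,"ay":0,"az":0,"x":0,"y":0,"z":0,"hand":1},{"ax":0,"ay":0,"az":0,"x":0,"y":0,"z":0,"hand":1}]'
python3 - <<'E'
from h import *
snap("wrist","w8");w=V("w8");s=get_state();print(s["contact_force"])
cv2.imwrite("pics/c4.png",cv2.resize(w.img[50:230,250:490],(800,600),interpolation=cv2.INTER_NEAREST)[:,:,::-1])
E
```

```text
time: 5.17
eef_pos: [0.5296, -0.0101, 0.076]
tcp_rot: [0.704, 0.078, -0.07, -0.703]
contact_force: [7.1, 2.5, 0.1]
opening: 0.143
time: 5.42
eef_pos: [0.5302, -0.01, 0.076]
tcp_rot: [0.704, 0.078, -0.07, -0.703]
contact_force: [7.1, 2.5, 0.5]
opening: 0.141
[6.39194462 2.91715273 1.09847692]
```

View pics/c4.png

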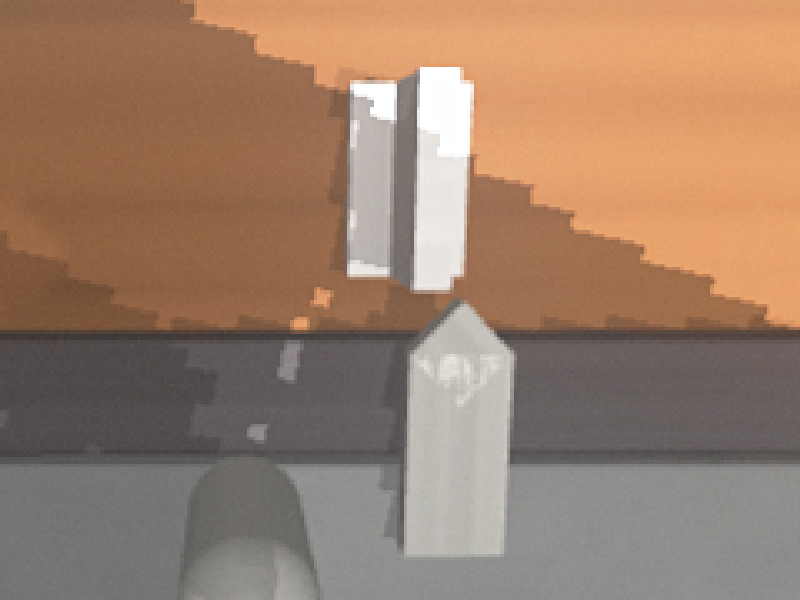

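The pointer tip is now at full-image (388.3,141), and the plate's inner top end has its centre at (379.8,136). The pointer is still a few mm short.

```bash
python3 - <<'E'
from h import *
w=V("w8")
for r in(134,136): print(r,w.img[r,345:400].mean(1).astype(int).tolist())
for r in(141,142,143,144,146): print(r,w.img[r,370:405].mean(1).astype(int).tolist())
y=.2105;e=np.array([np.cos(y),np.sin(y)]);n=np.array([-e[1],e[0]]);o=np.array([.5978,.0058])
for nm,u,v,z in[("ptr",388.3,141,.037),("L",373.5,136,.052),("R",386,136,.052),("mark top",379.8,136,.052),("foot",(354+390)/2,132,.027)]:
    p=w.plane(u,v,z);print(nm,p.round(4),((p[:2]-o)@e*1e3).round(1),((p[:2]-o)@n*1e3).round(1))
print(R.from_quat(get_state()["tcp_rot"]).as_matrix().round(4).tolist())
E
```

```text
134 [106, 109, 111, 109, 108, 109, 109, 112, 106, 108, 106, 106, 108, 106, 106, 106, 109, 108, 108, 109, 109, 110, 114, 113, 115, 112, 113, 106, 141, 214, 232, 229, 228, 228, 228, 229, 229, 229, 231, 235, 179, 108, 112, 112, 116, 116, 115, 116, 115, 113, 116, 114, 114, 115, 115]
136 [149, 122, 103, 104, 108, 110, 110, 108, 109, 110, 109, 110, 111, 112, 111, 109, 110, 110, 111, 111, 113, 102, 96, 95, 97, 94, 102, 101, 151, 207, 222, 221, 223, 221, 220, 220, 222, 220, 222, 206, 147, 111, 111, 113, 114, 114, 115, 114, 115, 115, 117, 114, 113, 116, 115]
141 [100, 102, 102, 100, 100, 99, 102, 100, 99, 100, 110, 117, 117, 115, 110, 107, 104, 121, 164, 183, 160, 124, 114, 113, 116, 116, 118, 120, 117, 118, 115, 118, 117, 115, 117]
142 [101, 97, 100, 100, 100, 102, 102, 99, 101, 101, 104, 113, 115, 112, 104, 105, 135, 169, 188, 194, 189, 160, 125, 116, 116, 119, 118, 116, 115, 117, 119, 117, 116, 117, 118]
143 [102, 98, 99, 99, 101, 101, 99, 102, 101, 99, 97, 103, 107, 106, 101, 132, 176, 195, 196, 193, 193, 186, 151, 117, 115, 116, 115, 116, 117, 119, 115, 117, 115, 116, 118]
144 [101, 99, 100, 101, 101, 98, 102, 100, 99, 101, 99, 101, 102, 99, 131, 171, 191, 194, 194, 192, 192, 194, 186, 150, 118, 116, 114, 116, 117, 118, 117, 117, 117, 115, 116]
146 [98, 99, 99, 98, 99, 97, 99, 103, 102, 102, 105, 99, 128, 168, 185, 185, 188, 189, 191, 192, 194, 193, 192, 194, 172, 124, 103, 106, 106, 104, 113, 116, 117, 117, 116]
ptr [0.5406 0.0558 0.037 ] -45.5 60.9
L [0.5325 0.0571 0.052 ] -53.2 63.8
R [0.5368 0.058  0.052 ] -48.8 63.8
mark top [0.5346 0.0576 0.052 ] -51.0 63.8
foot [0.5349 0.0574 0.027 ] -50.7 63.6
[[0.9782, 0.0118, -0.2075], [0.2075, -0.0001, 0.9782], [0.0116, -0.9999, -0.0026]]
```

```bash
python3 -m inch '[{"ax":0,"ay":0,"az":0,"x":-3,"y":0,"z":0,"hand":1},{"ax":0,"ay":0,"az":0,"x":-2.7,"y":0,"z":0,"hand":1},{"ax":0,"ay":0,"az":0,"x":0,"y":0,"z":0,"hand":1},{"ax":0,"ay":0,"az":0,"x":0,"y":0,"z":0,"hand":1},{"ax":0,"ay":0,"az":0,"x":0,"y":0,"z":0,"hand":1}]'
python3 - <<'E'
from h import *
snap("wrist","w9");w=V("w9");print(get_state()["contact_force"])
snap("side","side9");snap("scene","scene9")
a=cv2.resize(w.img[60:200,290:490],(800,560),interpolation=cv2.INTER_NEAREST)
cv2.imwrite("pics/c5.png",a[:,:,::-1])
E
```

```text
time: 5.88
eef_pos: [0.5249, -0.0111, 0.076]
tcp_rot: [0.704, 0.078, -0.069, -0.703]
contact_force: [7.5, 2.2, 0.6]
opening: 0.141
[ 7.16570154  3.08846677 -0.08014619]
```

View pics/c5.png

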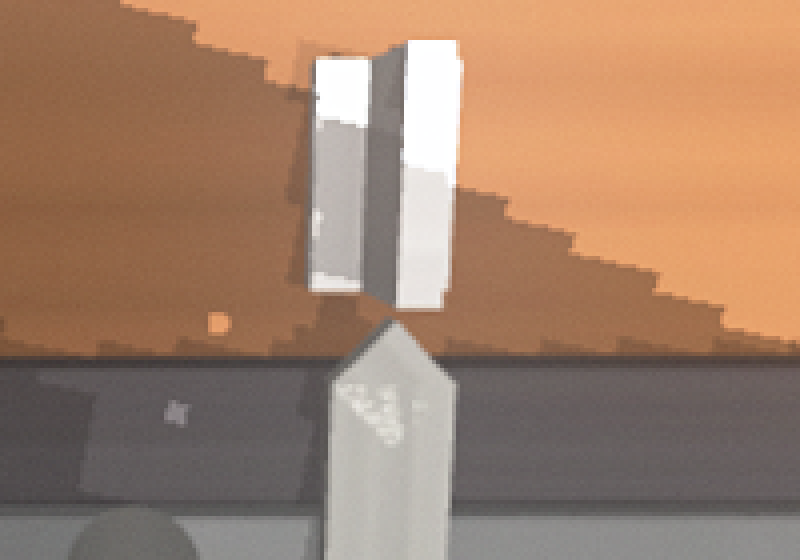

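The tip is at (389.0,140.5). The plate's top centre is at (395,136), displaced to the right by its height.

```bash
python3 - <<'E'
from h import *
w=V("w9")
for r in(135,136): print(r,w.img[r,382:410].mean(1).astype(int).tolist())
for r in(141,143,146,149,152): print(r,w.img[r,368:410].mean(1).astype(int).tolist())
y=.2105;e=np.array([np.cos(y),np.sin(y)]);n=np.array([-e[1],e[0]]);o=np.array([.5978,.0058])
for nm,u,v,z in[("ptr",389.2,141,.037),("mark top",395.1,136,.052),("foot edgeL",367.3,132,.027)]:
    p=w.plane(u,v,z);print(nm,p.round(4),((p[:2]-o)@e*1e3).round(1),((p[:2]-o)@n*1e3).round(1))
# pointer height from w6..w9? tip height via stereo of w0/w5/w6 (home)
print(tri((V("wrist0"),182.5,124.6),(V("w5"),365.6,64),(V("w6"),391,142)))
print("mark",tri((V("wrist0"),132.5,130),(V("w5"),318.2,58),(V("w6"),310.5,137),(w,395.1,136)))
E
```

```text
135 [116, 114, 115, 115, 116, 112, 120, 210, 234, 231, 231, 233, 232, 232, 230, 230, 231, 236, 193, 125, 112, 116, 115, 117, 118, 116, 117, 117]
136 [113, 114, 114, 116, 115, 112, 131, 202, 224, 223, 219, 222, 220, 221, 221, 221, 222, 225, 183, 125, 116, 116, 118, 115, 118, 118, 115, 117]
141 [109, 98, 100, 100, 99, 99, 100, 101, 102, 101, 99, 103, 102, 101, 99, 110, 111, 107, 104, 136, 177, 187, 160, 127, 115, 119, 118, 117, 116, 120, 120, 120, 119, 119, 117, 118, 119, 117, 117, 120, 119, 120]
143 [99, 102, 101, 101, 99, 103, 101, 101, 101, 102, 101, 100, 101, 102, 107, 109, 101, 133, 177, 194, 195, 193, 194, 184, 150, 118, 115, 120, 118, 118, 118, 116, 117, 118, 120, 119, 120, 117, 119, 117, 118, 117]
146 [97, 98, 99, 102, 100, 99, 96, 100, 99, 99, 102, 105, 102, 101, 132, 166, 184, 186, 186, 188, 194, 193, 193, 193, 193, 194, 173, 133, 113, 118, 116, 114, 117, 110, 99, 102, 102, 101, 100, 103, 105, 107]
149 [77, 80, 80, 81, 79, 81, 79, 86, 99, 105, 102, 131, 169, 187, 187, 185, 185, 183, 184, 186, 184, 185, 190, 193, 193, 192, 193, 196, 191, 147, 92, 80, 78, 77, 77, 82, 79, 79, 76, 78, 81, 78]
152 [81, 83, 84, 82, 84, 94, 102, 110, 149, 179, 192, 193, 190, 188, 189, 187, 186, 186, 183, 186, 183, 183, 183, 187, 188, 190, 193, 193, 195, 194, 195, 185, 148, 104, 88, 91, 91, 91, 95, 95, 91, 91]
ptr [0.5356 0.0547 0.037 ] -50.6 60.8
mark top [0.5346 0.0575 0.052 ] -51.0 63.8
foot edgeL [0.5277 0.0559 0.027 ] -58.1 63.6
(array([0.56544998, 0.06097963, 0.03460701]), [4.9241617936171895e-05, 0.0003323292150896119, 0.00029146223067096565])
mark (array([0.53461554, 0.05740382, 0.05170806]), [0.0006162021799377058, 0.0009653366854486045, 0.000252410008670247, 0.00013160695981613953])
```

The pointer is at -50.6 and the mark at -51.1 mm. I'll pull 0.6 mm more, then check again along with the latch and the bystanders.

```bash
python3 -m inch '[{"ax":0,"ay":0,"az":0,"x":-0.6,"y":0,"z":0,"hand":1},{"ax":0,"ay":0,"az":0,"x":0,"y":0,"z":0,"hand":1},{"ax":0,"ay":0,"az":0,"x":0,"y":0,"z":0,"hand":1},{"ax":0,"ay":0,"az":0,"x":0,"y":0,"z":0,"hand":1}]'
python3 - <<'E'
from h import *
snap("wrist","w10");w=V("w10");snap("side","side10")
def cen(r,a,b,t):
    g=w.img[r,a:b].mean(1);g=np.clip((g-120)/(t-120),0,1);return a+(g*np.arange(b-a)).sum()/g.sum()
m=np.mean([cen(r,385,412,220) for r in(134,135,136)]);p=np.mean([cen(r,370,405,185) for r in(141,142,143,144)])
y=.2105;e=np.array([np.cos(y),np.sin(y)]);o=np.array([.5978,.0058]);n=np.array([-e[1],e[0]])
print(m,p,[float((w.plane(u,v,z)[:2]-o)@e*1e3) for u,v,z in((m,136,.052),(p,141,.037))])
s=V("side10");s0=V("side0")
for nm,x,yy in(("open",-.07,-.08),("shut",-.003,-.15)):
    u,v=s.proj(np.append(o+x*e+yy*n,.078)).round().astype(int)
    print(nm,u,v,"dark px now",(s.img[v-8:v+8,u-5:u+6].max(2)<45).sum(),"before",(s0.img[v-8:v+8,u-5:u+6].max(2)<45).sum())
d=(np.abs(s.img.astype(int)-s0.img).max(2)>60)
for nm,b in(("awl",(330,370,205,305)),("mallet",(370,425,240,390)),("back_b",(272,302,368,410)),("jar",(190,220,315,342))): print(nm,d[b[0]:b[1],b[2]:b[3]].sum())
st=get_state();print(st["contact_force"],st["opening"],st["time"])
E
```

```text
time: 6.37
eef_pos: [0.5244, -0.0112, 0.076]
tcp_rot: [0.704, 0.078, -0.069, -0.703]
contact_force: [7.1, 3.3, 0.4]
opening: 0.14
395.6974911904471 388.73016255686406 [-51.24661447209849, -51.214848855960746]
open 304 258 dark px now 67 before 0
shut 340 270 dark px now 0 before 62
awl 0
mallet 0
back_b 0
jar 6
[ 7.38776174  2.2948998  -0.14176528] 0.1395183663484886 6.4667
```

The pointer and mark agree to about 0.1 mm, the latch is open, the grip is stable, and the things I could check haven't moved. Signing off.

```bash
python3 -c "
from plant import *
print(sign_off())"
```

```text
the job is handed in; nothing more can be done
None
```

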